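# Stow the tall tube in the sloped holder

### The arm

A 6-joint arm with a two-finger parallel gripper is mounted at the origin on a cart in front of the work surface, level with it; the furniture and walls round the work are solid. World frame = base frame: x ahead of the robot, y to its left, z up, the work surface at z = 0. Lengths are in m, angles in rad, forces in N, time in s.
With the tool pointing down it reaches from about 0.25 to 0.725 m from the base axis. Payload 4 kg.
Tool frame: the origin (TCP) lies at the very end of the fingers, on their centre line; the grasp point (between the pads) lies 19 mm behind it; z points along the fingers, y is the line along which they close (so a half turn about z gives the same grasp; the last joint's range is limited). The gripper opens to 85 mm and grips with 20 to 120 N. Pads are 22 mm wide; open, the fingers measure 114 mm over their backs; the gripper's body (76 mm by 85 mm) begins 54 mm behind the grasp point. The pads swing forward as they close: fully open they stand 13 mm farther back than shut.
Start: joints at [-1.123, 0.241, 0.005, 1.335, 0, 1.571], TCP at [0.216, -0.451, 0.2] pointing down, gripper open.
Joint ranges: [-2.72, 2.72], [-1.05, 1.87], [-1.09, 1.28], [-1.99, 2.15], [-1.42, 1.44], [-3.14, 3.14]. Speed limits (rad/s): [2.79, 2.79, 3.14, 3.14, 3.14, 3.14].

### API

Orientations are given as [roll, pitch, yaw] about the fixed x, y, z axes, in that order (R = Rz(yaw) Ry(pitch) Rx(roll)).
In Python, from workcell import manip gives the robot as it stands.
- The arm moves only by the tool apply_moves, never from a script. Its argument "steps" is text: rows parted by semicolons, each of 4 numbers parted by spaces: the shift along the tool's x, y, z normalised to -1 to 1, where 1 is 0.025 m, then the turn about the tool's z normalised to -1 to 1, where 1 is 4 degrees. In form: tx ty tz spin; .... A call has 1 to 8 rows; each row shifts and turns the commanded pose from where the row before left it, along the tool's axes as they then stand; what a row does not reach is not made up. A row lasts 1/10 s, in which the tool goes at most 50 mm and 8.59 degrees, less where a joint would pass 70% of its speed; a pose out of reach is approached as far as the arm can. A call with a number of a shift or a turn outside -1 to 1 is refused whole. A call with a gripper value outside its range is refused whole. "gripper" is the closure, from -1 (fully open) to 1 (shut), set as the call begins (left out, the last holds). The fingers move at their own pace and stop on an object; the grip force is fixed at half the most. Time passes only in rows, so rows that do not move let the fingers close. It gives the time, the measured TCP pose, the force, the opening and the grip force at its end, in the units of the state.
- manip.get_state(): the state, without advancing time (a new reading comes with each control period).
- manip.get_image(name): name is "side" or "top"; returns a dict with "img" (480x640x3 uint8, red, green, blue), "range_z" (480x640 float32, m along the optical axis (not along the pixel's ray), 0 where there is no reading), "mtx" (3x3 intrinsics, pixels), "T" (4x4, takes a point from camera to world coordinates). Camera axes: x right, y up, looking along -z (the intrinsics and any distortion apply to the point x, -y, -z); pixel columns grow to the right and rows downward; lengths in m; the calibration is good to about 2 mm. A picture is of the moment at which its call begins.
- manip.close_job(): hands the job in; it is judged then, once.
Trained networks look in a picture, given as the dict that the camera call returned (one of the last four; its "shot" number tells which), for a name from the list of things; names that differ only in an ending like _2 or _b are one class to them, and where a whole thing is asked for, a point or a joint stands for the part that bears it (a point fixed in the world has none). Each returns a list of dicts, best first, with "p" (0 to 1); they miss things now and then, are a little off and sometimes report something else, mostly with a low value. They report only what shows in the picture. A call takes as long as a camera call. They do not tell look-alikes from the thing itself.
- manip.boxes_of(picture, name): "rect" ([left, top, right, bottom] in pixels, round what is visible of it).
- manip.mark_of(picture, name): "point" ([column, row] in pixels: a listed point, or the origin of a listed thing).
The state is a dict: "t": time; "joint_positions": joint angles; "qd": joint speeds; "joint_efforts": joint torques, N m; "eef_pos": TCP position; "ee_rot": TCP orientation; "contact_force": force on the tool from outside, world axes, zero at the start; "moment": the same for the moment, N m; "finger_gap": finger opening in m; "finger_force": force on a finger pad.
Only numpy, scipy, OpenCV 4.12 (cv2) and the standard library are available. Lean on these libraries where they do the work, as an engineer would, in place of code of your own. Each camera call takes 0.05 s, during which the arm holds its last target. There are 200 camera calls.

### The job

Take the tallest of the three closed metal tubes out of the upright wooden block and stow it, foot first, in the sloped black holder so that it goes fully home, then let go of it. Two of the holder's three places have an old stopper stuck deep inside, hard to see, on which a tube stands about 25 mm proud: find by feel the place where it goes all the way down. Leave the two shorter tubes standing in their holes.

Things in the scene. Friction and masses are not known exactly. Their poses are not given: they have to be found in the camera images.
- tube_tall: the tallest tube: closed aluminium tube, diameter 18 mm, length 125 mm, dark rings round the cap at its top end; foot chamfered (3 mm wide, 4 mm high). Origin at the centre of its foot, z along the tube to the cap. About 50 g. At the start it stands in one of the block's holes, 77 mm of it above the block's top
- tube_mid: bystander tube of the same make, diameter 18 mm, length 95 mm, standing in the block; origin at the centre of its foot, z to its cap
- tube_short: bystander tube of the same make, diameter 18 mm, length 80 mm, standing in the block; origin at the centre of its foot, z to its cap
- upright_block: fixed wooden block, 160 mm (its x) by 46 mm (its y) by 55 mm high, with three upright holes of diameter 20 mm, 48 mm deep, in a row along its x at -52, 0 and +52 mm; a tube stands in each, any order. Origin at the centre of its underside
- sloped_holder: fixed holder: black block 45 x 182 x 75 mm leaning 30 degrees toward the robot (its own -x) on an aluminium foot 125 x 210 x 12 mm; three holes in a row along its y at -60, 0, +60 mm, diameter 21 mm, 65 mm deep, axes leaning 30 degrees from vertical. In two of them (which varies) a stopper is stuck 40 mm below the mouth. Top edge 99 mm high. Origin: centre of underside, z up
- mouth0 (a point): centre of the mouth of the holder's right place (seen from the robot), on the hole's axis, about 88 mm above the table
- home0 (a point): centre of the bottom of the holder's right hole, 65 mm below its mouth along the leaning axis: where the tube's foot ends up if this place is the free one
- mouth1 (a point): centre of the mouth of the holder's middle place (seen from the robot), on the hole's axis, about 88 mm above the table
- home1 (a point): centre of the bottom of the holder's middle hole, 65 mm below its mouth along the leaning axis: where the tube's foot ends up if this place is the free one
- mouth2 (a point): centre of the mouth of the holder's left place (seen from the robot), on the hole's axis, about 88 mm above the table
- home2 (a point): centre of the bottom of the holder's left hole, 65 mm below its mouth along the leaning axis: where the tube's foot ends up if this place is the free one
Not all that is in view belongs to the job. Leave any turquoise look-alike of the tube_tall alone.

How it is judged:
On the way:
1. the tall tube has been lifted clear out of the upright block (z of tube_tall in the frame of upright_block above 0.06 m), for 0.1 s.
At the end, for the whole second after the job is handed in: The tall tube is in one of the sloped holder's places, foot down, with its foot within 8 mm of the bottom of the hole, released and at rest; the two shorter tubes still stand in their own holes of the block (feet within 12 mm of where they were, upright) ((distance between tube_tall and home0 below 0.008 m or distance between tube_tall and home1 below 0.008 m or distance between tube_tall and home2 below 0.008 m) and linear speed of tube_tall below 0.02 m/s and angle between tube_tall's own z axis and vertical below 0.75 rad and distance of each of tube_mid, tube_short from where it was at the start of the episode below 0.012 m and angle between each of tube_mid, tube_short's own z axis and vertical below 0.2 rad); the robot touches nothing.
It fails at once if the 95 mm tube is pulled more than 25 mm out of its hole (distance of tube_mid from where it was at the start of the episode above 0.025 m).
It fails at once if the 80 mm tube is pulled more than 25 mm out of its hole (distance of tube_short from where it was at the start of the episode above 0.025 m).
It also fails if it takes over 51 s, if anything falls off the work surface, if the arm or the gripper's body presses on something with over 40 N, if the wrist force passes 120 N, or if a joint passes its speed limit or range.

## Working session

There is one attempt and no reset: what is moved stays moved. The work goes in short steps, Python scripts to look and compute and a tool call to move; the robot and the scene stay as the last step left them, time stands still between calls to the robot, and variables do not carry over. Pictures are saved under pics/ and viewed, at most 10 in all, crops included, and the job is handed in when it is done.

Besides the shell and the picture viewer there is one more tool, called after ">>>" in YAML: its name, and indented under it one key for each argument. apply_moves: Moves the arm, as the interface text tells. Scaled input: -1 to 1 covers 0.025 m each way for a shift and 4 degrees each way for a turn. Its arguments: {"type":"object","properties":{"steps":{"type":"string"},"gripper":{"type":"number"}},"required":["steps"]}

```bash
mkdir -p pics; ls; cat > h.py <<'E'
import numpy as np, cv2
from workcell import manip
def px2w(im,c,r,d=None):
    K,T=im["mtx"],im["T"]
    if d is None: d=im["range_z"][int(round(r)),int(round(c))]
    p=np.array([(c-K[0,2])/K[0,0]*d,-(r-K[1,2])/K[1,1]*d,-d,1])
    return (T@p)[:3]
def w2px(im,p):
    q=np.linalg.inv(im["T"])@np.append(p,1); K=im["mtx"]; d=-q[2]
    return np.array([K[0,0]*q[0]/d+K[0,2],-K[1,1]*q[1]/d+K[1,2],d])
def ray(im,c,r):
    o=im["T"][:3,3]; v=px2w(im,c,r,1.0)-o; return o,v/np.linalg.norm(v)
def tri(a,b):
    (o1,d1),(o2,d2)=a,b
    s=np.linalg.lstsq(np.c_[d1,-d2],o2-o1,rcond=None)[0]
    p,q=o1+s[0]*d1,o2+s[1]*d2
    return (p+q)/2,np.linalg.norm(p-q)
def save(im,n,crop=None,z=1):
    a=im["img"][...,::-1]
    if crop: a=a[crop[1]:crop[3],crop[0]:crop[2]]
    cv2.imwrite("pics/"+n,cv2.resize(a,None,fx=z,fy=z))
E
cat > a.py <<'E'
from h import *
np.set_printoptions(precision=4,suppress=True)
N=["tube_tall","tube_mid","tube_short","upright_block","sloped_holder","mouth0","mouth1","mouth2","home1"]
S={}
for n in ["side","top"]:
    im=manip.get_image(n);save(im,n+"0.png");S[n]=im
    print(n,im["T"],im["mtx"],[k for k in im])
    for k in N:
        m=manip.mark_of(im,k)[:3];b=manip.boxes_of(im,k)[:3] if k[:4] in("tube","upri","slop") else []
        print(n,k,[(round(x["p"],2),np.round(x["point"]),px2w(im,*x["point"])) for x in m],[(round(x["p"],2),np.round(x["rect"])) for x in b])
print(manip.get_state())
E
python3 a.py
```

```text
pics
side [[ 0.9572  0.1603 -0.2409  0.2697]
 [-0.2885  0.4666 -0.8361 -0.9968]
 [-0.0216  0.8698  0.4929  0.6418]
 [ 0.      0.      0.      1.    ]] [[584.4674   0.     319.0006]
 [  0.     584.4674 243.6066]
 [  0.       0.       1.    ]] ['img', 'range_z', 'mtx', 'T', 'shot']
side tube_tall [(0.9, array([344., 362.]), array([ 0.5036, -0.3128,  0.0125]))] [(0.95, array([306., 273., 318., 316.])), (0.85, array([337., 299., 349., 370.]))]
side tube_mid [] [(0.63, array([358., 271., 372., 298.]))]
side tube_short [(0.18, array([269., 200.]), array([0.4946, 0.1829, 0.0805]))] [(0.66, array([332., 281., 344., 306.])), (0.59, array([358., 272., 370., 298.]))]
side upright_block [(0.83, array([340., 332.]), array([ 0.4982, -0.3085,  0.0716]))] [(0.75, array([290., 288., 386., 347.]))]
side sloped_holder [(0.83, array([275., 233.]), array([0.4972, 0.15  , 0.0116]))] [(0.98, array([237., 180., 316., 260.]))]
side mouth0 [(0.89, array([260., 191.]), array([0.4856, 0.2443, 0.0786])), (0.81, array([274., 207.]), array([0.4932, 0.1237, 0.0902])), (0.76, array([266., 200.]), array([ 0.2697, -0.
[... 2249 characters left out ...]
]))] []
top home1 [(0.95, array([169., 259.]), array([0.5087, 0.2185, 0.0886])), (0.66, array([203., 255.]), array([0.5159, 0.1622, 0.0823])), (0.59, array([231., 257.]), array([0.5128, 0.1102, 0.0975]))] []
{'t': 1.5, 'joint_positions': array([-1.123 ,  0.2406,  0.005 ,  1.3352,  0.    ,  1.5708]), 'qd': array([-0.0003,  0.    ,  0.0002, -0.0019, -0.0014,  0.0012]), 'joint_efforts': array([  0.0004, -37.221 ,  25.2688,   0.0012,   0.0001,  -0.    ]), 'eef_pos': array([ 0.2165, -0.4507,  0.2003]), 'ee_rot': array([-3.1416, -0.    ,  0.4478]), 'contact_force': array([0.352 , 0.3384, 0.0917]), 'moment': array([-0.0102, -0.0494,  0.0012]), 'finger_force': 0.0, 'finger_gap': 0.08532422517924354}
```

View images.

View pics/side0.png

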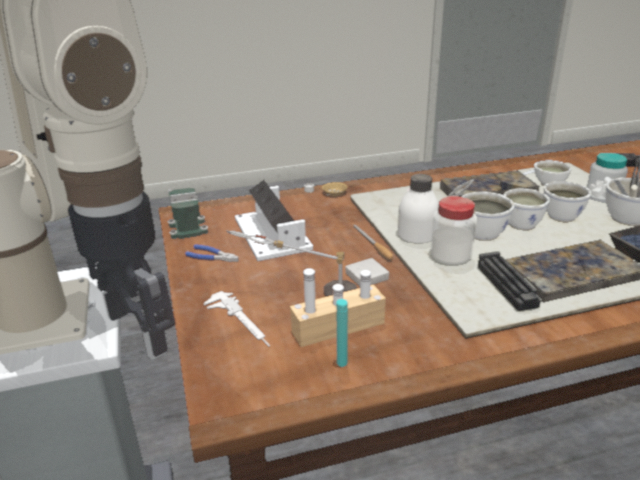

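View pics/top0.png

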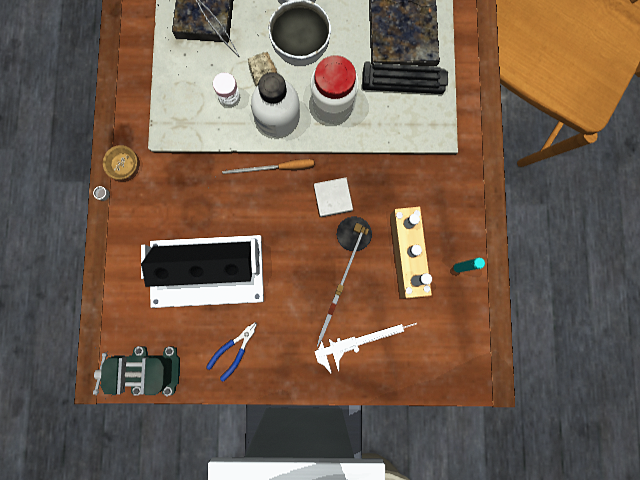

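```bash
cat > b.py <<'E'
from h import *
np.set_printoptions(precision=4,suppress=True)
S=manip.get_image("side");T=manip.get_image("top")
save(T,"crop.png",(300,180,500,350),4)
import pickle;pickle.dump((S,T),open("i.pkl","wb"))
def cloud(im):
    v,u=np.mgrid[:480,:640];d=im["range_z"];K=im["mtx"]
    P=np.stack([(u-K[0,2])/K[0,0]*d,-(v-K[1,2])/K[1,1]*d,-d],-1)@im["T"][:3,:3].T+im["T"][:3,3]
    P[d==0]=np.nan;return P
C=cloud(T);D=cloud(S)
for c,r in [(360,231),(355,255),(345,280),(340,290),(333,305),(328,320),(322,340),(352,245),(348,265)]:
    w=C[r-3:r+4,c-4:c+5].reshape(-1,3);print("rod",c,r,w[np.nanargmax(w[:,2])])
# mouths by triangulation
for n,a,b in [("m0",(274,207),(230,270)),("m1",(266,200),(198,268)),("m2",(260,191),(163,275))]:
    print(n,tri(ray(S,*a),ray(T,*b)))
# tube caps: depth peaks
for n,Q in(("top",C),("side",D)):
    q=Q[...,2];ok=(q>.075)&(Q[...,0]>.4)&(Q[...,0]<.62)&(Q[...,1]<-.14)&(Q[...,1]>-.4)
    k,l,st,ce=cv2.connectedComponentsWithStats(ok.astype(np.uint8))
    for i in range(1,k):
        if st[i,4]>5: w=Q[l==i];t=w[w[:,2]>np.percentile(w[:,2],95)-.006];print(n,st[i],w[:,2].max(),np.median(t,0))
# block top
for n,Q in(("top",C),("side",D)):
    q=Q[...,2];m=(abs(q-.055)<.006)&(Q[...,0]>.4)&(Q[...,0]<.65)&(Q[...,1]<-.14)&(Q[...,1]>-.26)
    R=cv2.minAreaRect((Q[m][:,:2]*1000).astype(np.float32));print("block",n,R,np.median(q[m]))
# holder
b=(T["img"].max(-1)<70)&(C[...,0]>.4)&(C[...,0]<.6)&(C[...,1]>.04)&(C[...,1]<.3)&(C[...,2]>.03)
w=C[b]; print(len(w))
f=w[(w[:,2]>.07)];best=None
rng=np.random.default_rng(0)
for _ in range(500):
    p=f[rng.choice(len(f),3)];nn=np.cross(p[1]-p[0],p[2]-p[0]);
    if np.linalg.norm(nn)<1e-9: continue
    nn/=np.linalg.norm(nn);e=abs((f-p[0])@nn)<.003
    if best is None or e.sum()>best.sum():best=e
g=f[best];c=g.mean(0);nn=np.linalg.svd(g-c)[2][2];nn*=np.sign(nn[2]);print("plane",c,nn,len(g))
print(g.min(0),g.max(0)); R=cv2.minAreaRect((g[:,:2]*1000).astype(np.float32));print(R,cv2.boxPoints(R))
E
python3 b.py
```

```text
rod 360 231 [ 0.5608 -0.1074  0.0914]
rod 355 255 [ 0.5168 -0.0962  0.0995]
rod 345 280 [ 0.4723 -0.0768  0.1116]
rod 340 290 [ 0.4524 -0.0666  0.1188]
rod 333 305 [ 0.4314 -0.0613  0.1276]
rod 328 320 [ 0.4075 -0.0485  0.13  ]
rod 322 340 [ 0.3751 -0.0374  0.1375]
rod 352 245 [ 0.5395 -0.1018  0.0953]
rod 348 265 [ 0.4944 -0.0873  0.1043]
m0 (array([0.4906, 0.112 , 0.0962]), np.float64(0.000936501084616614))
m1 (array([0.4896, 0.1692, 0.0878]), np.float64(0.008185770195658219))
m2 (array([0.4827, 0.2286, 0.0849]), np.float64(0.002571810085549547))
top [406 214  14  12 123] 0.10402952444283597 [ 0.5805 -0.2003  0.1012]
top [410 245  12  10  96] 0.08953049268734004 [ 0.5291 -0.2058  0.0859]
top [465 257  20  13 191] 0.12713093340756754 [ 0.5043 -0.3006  0.124 ]
top [414 273  18  12 170] 0.13396651451893316 [ 0.4773 -0.2115  0.1311]
side [304 269  12  34 351] 0.13437035559614519 [ 0.4761 -0.2167  0.1312]
side [361 270  11  18 169] 0.10425683367352834 [ 0.5799 -0.2056  0.1009]
side [333 284  11  12 107] 0.0891601562293427 [ 0.5282 -0.21    0.0863]
side [337 299  12  33 350] 0.12659471734839367 [ 0.503  -0.3059  0.1241]
block top ((529.2009887695312, -206.4654998779297), (160.32154846191406, 47.030059814453125), 6.172109127044678) 0.05430780185691442
block side ((528.9871215820312, -208.93707275390625), (161.30252075195312, 50.36073684692383), 5.78531551361084) 0.05471843813480126
4208
plane [0.4877 0.1723 0.0877] [-0.4998 -0.0296  0.8657] 2199
[0.4626 0.0803 0.0737] [0.5123 0.2638 0.1013]
((488.0359191894531, 172.29739379882812), (40.93008804321289, 182.3189239501953), 3.3319244384765625) [[462.3073 262.1133]
 [472.9037  80.1026]
 [513.7646  82.4814]
 [503.1682 264.4922]]
```

View pics/crop.png

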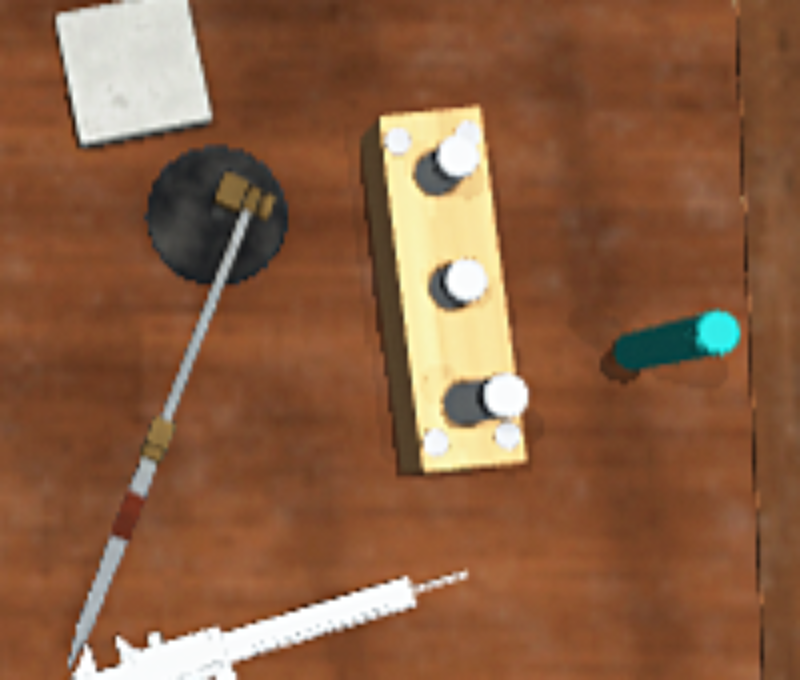

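>>> apply_moves:
  steps: "1 -0.9 0 0.933; 1 -0.9 0 0.933; 1 -0.9 0 0.933; 1 -0.9 0 0.933; 1 -0.9 0 0.933; 1 -0.9 0 0.933; 1 -0.9 0 0; 1 -0.9 0 0"
  gripper: 0

```text
t: 2.4
eef_pos: [0.37, -0.2312, 0.2006]
ee_rot: [3.141, -0.001, 0.057]
contact_force: [-0.3, -0.6, 0.2]
finger_gap: 0.0426
finger_force: 0.0
```

>>> apply_moves:
  steps: "0.8 0 0 0; 0.8 0 0 0; 0.8 0 0 0; 0.8 0 0 0; 0 0 0 0; 0 0 0 0"

```text
t: 3.0
eef_pos: [0.4487, -0.2275, 0.2]
ee_rot: [-3.141, 0.001, 0.058]
contact_force: [-0.2, -0.4, 0.3]
finger_gap: 0.0425
finger_force: 0.0
```

```bash
python3 -c "
from h import *
s=manip.get_state();print(s['eef_pos'],s['ee_rot'])"
```

```text
[ 0.44869297 -0.22752369  0.19995501] [-3.14122059e+00  1.20487654e-03  5.75172284e-02]
```

>>> apply_moves:
  steps: "0.6 -0.25 0 0; 0.57 -0.25 0 0; 0 0 0.7 0; 0 0 0.7 0; 0 0 0.6 0; 0 0 0 0; 0 0 0 0"

```text
t: 3.7
eef_pos: [0.4779, -0.2132, 0.1505]
ee_rot: [-3.141, 0.0, 0.057]
contact_force: [0.0, -0.7, 1.0]
finger_gap: 0.0428
finger_force: 0.0
```

```bash
python3 -c "
from h import *
im=manip.get_image('top');save(im,'g.png',(360,200,500,340),4)
print(manip.get_state()['eef_pos'])"
```

```text
[ 0.47829141 -0.21354557  0.15111303]
```

View pics/g.png

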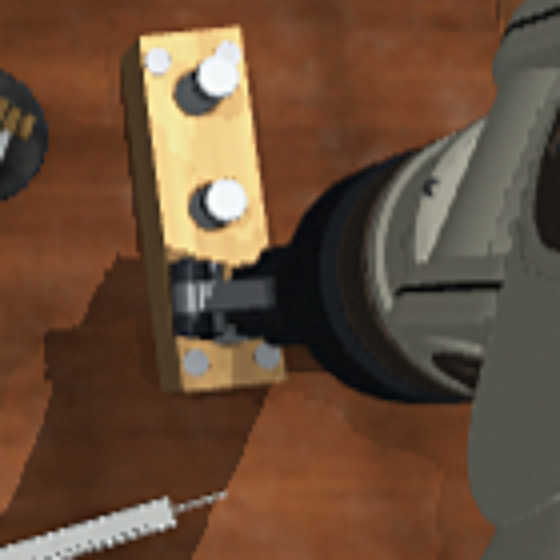

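The crop shows the fingers straddling the tall tube at about (215,300). The mid and short tubes, at (220,75) and (225,200), are clear of them. I'll go down and grip.

>>> apply_moves:
  steps: "0 0 0.6 0; 0 0 0.6 0; 0 0 0.6 0; 0 0 0.5 0; 0 0 0 0; 0 0 0 0"

```text
t: 4.35
eef_pos: [0.4782, -0.2138, 0.0938]
ee_rot: [3.141, -0.001, 0.057]
contact_force: [-0.6, -0.1, -0.4]
finger_gap: 0.0425
finger_force: 0.0
```

>>> apply_moves:
  steps: "0 0 0 0; 0 0 0 0; 0 0 0 0; 0 0 0 0; 0 0 0 0"
  gripper: 1

```text
t: 4.85
eef_pos: [0.4786, -0.214, 0.0942]
ee_rot: [3.14, -0.003, 0.057]
contact_force: [-0.0, -0.3, 5.5]
finger_gap: 0.0141
finger_force: 58.7
```

>>> apply_moves:
  steps: "0 0 -0.4 0; 0 0 -0.5 0; 0 0 -0.6 0; 0 0 -0.8 0; 0 0 -0.8 0; 0 0 -0.8 0; 0 0 -0.8 0; 0 0 0 0"

```text
t: 5.65
eef_pos: [0.4791, -0.2143, 0.2134]
ee_rot: [3.139, -0.005, 0.057]
contact_force: [0.6, -0.3, -0.0]
finger_gap: 0.0143
finger_force: 58.7
```

>>> apply_moves:
  steps: "0 0 -0.8 0; 0 0 -0.8 0; 0 0 -0.6 0; 0 0 0 0; 0 0 0 0"

```text
t: 6.15
eef_pos: [0.4772, -0.2134, 0.2641]
ee_rot: [-3.141, 0.001, 0.057]
contact_force: [-0.3, -0.4, -0.0]
finger_gap: 0.014
finger_force: 58.7
```

```bash
cat > c.py <<'E'
from h import *
import sys
im=manip.get_image('side');s=manip.get_state();print(s['eef_pos'],s['contact_force'])
p=w2px(im,s['eef_pos']);c,r=int(p[0]),int(p[1]);print(p)
save(im,sys.argv[1],(max(0,c-80),max(0,r-50),c+80,r+110),4)
E
python3 c.py l.png
```

```text
[ 0.47691516 -0.21328816  0.26374667] [-0.05039495  0.03732284 -1.41502011]
[306.20389074 197.73874489   0.89137715]
```

View pics/l.png

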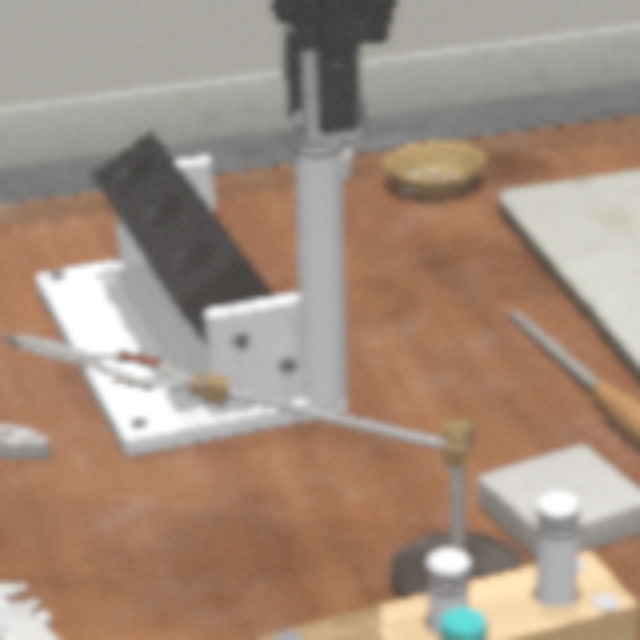

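```bash
python3 - <<'E'
from h import *
np.set_printoptions(precision=4,suppress=True)
im=manip.get_image('side')
for r in list(range(0,112,4)):
    c0,r0=226,147
    print(r*4,[ (c*4,px2w(im,c0+c,r0+r)) if im['range_z'][r0+r,c0+c] else 0 for c in (77,81,86)], im['img'][r0+r,c0+76:c0+90:3].mean(-1).astype(int))
print(w2px(im,[.477,-.213,.1])-[c0,r0,0],w2px(im,[.477,-.213,.2637])-[c0,r0,0])
E
```

```text
0 [(308, array([ 0.469 , -0.2356,  0.3538])), (324, array([ 0.4689, -0.2575,  0.3614])), (344, array([ 0.4741, -0.2645,  0.3631]))] [61 65 63 63 65]
16 [(308, array([ 0.4689, -0.2349,  0.3476])), 0, (344, array([ 0.4786, -0.2478,  0.3509]))] [66 65 64 65 67]
32 [(308, array([ 0.4681, -0.2371,  0.3425])), (324, array([ 0.4699, -0.2524,  0.3478])), (344, array([ 0.4769, -0.2534,  0.3472]))] [70 65 66 67 67]
48 [(308, array([ 0.4687, -0.2343,  0.3353])), (324, array([ 0.4696, -0.2527,  0.342 ])), (344, array([ 0.482 , -0.2345,  0.3336]))] [88 72 63 66 71]
64 [(308, array([ 0.4699, -0.2286,  0.3269])), (324, array([ 0.4742, -0.235 ,  0.3287])), (344, array([ 0.4829, -0.2305,  0.3259]))] [136  96  71  68  84]
80 [(308, array([ 0.4693, -0.2302,  0.3214])), (324, array([ 0.4736, -0.2363,  0.3232])), (344, array([ 0.4807, -0.2376,  0.3227]))] [132  96  68  67  80]
96 [(308, array([ 0.4698, -0.2272,  0.314 ])), (324, array([ 0.4738, -0.235 ,  0.3164])), (344, array([ 0.4816, -0.2341,  0.315 ]))] [134 110  67  68  79]
112 [(308, array([ 0.4699, -0.2262,  0.3073])), (324, array([ 0.4739, -0.234
[... 2453 characters left out ...]
9]))] [171 179 176 154 123]
384 [(308, array([ 0.4682, -0.2166,  0.1878])), (324, array([ 0.4732, -0.2223,  0.19  ])), (344, array([ 0.4841, -0.2121,  0.1825]))] [171 179 176 154 121]
400 [(308, array([ 0.4681, -0.2159,  0.1802])), (324, array([ 0.4743, -0.2171,  0.1797])), (344, array([0.5605, 0.0683, 0.0084]))] [203 179 177 174 118]
416 [(308, array([0.5402, 0.0696, 0.0014])), (324, array([ 0.5056, -0.097 ,  0.1   ])), (344, array([ 0.5149, -0.0978,  0.0987]))] [161 151 173 176 164]
432 [(308, array([ 0.5375,  0.06  , -0.0028])), (324, array([ 0.5449,  0.0541, -0.0009])), (344, array([ 0.5552,  0.0509, -0.0011]))] [114 119 117 112 113]
[ 83.396  140.0842   0.9723] [80.2074 50.6829  0.8917]
```

```bash
python3 - <<'E'
from h import *
im=manip.get_image('side')
a=im["img"][120:200,270:345,::-1];a=cv2.resize(a,None,fx=7,fy=7,interpolation=cv2.INTER_CUBIC)
a=cv2.convertScaleAbs(a,alpha=1.3,beta=25)
t=manip.get_image('top');b=t["img"];p=w2px(t,[.477,-.213,.27]).astype(int);print(p)
print([(x['p'],x['point'],x) for x in manip.mark_of(im,'tube_tall')])
cv2.imwrite('pics/z.png',a)
E
```

```text
[451 273   0]
[(0.68, [342.0, 365.9], {'point': [342.0, 365.9], 'p': 0.68}), (0.61, [304.9, 249.4], {'point': [304.9, 249.4], 'p': 0.61})]
```

View pics/z.png

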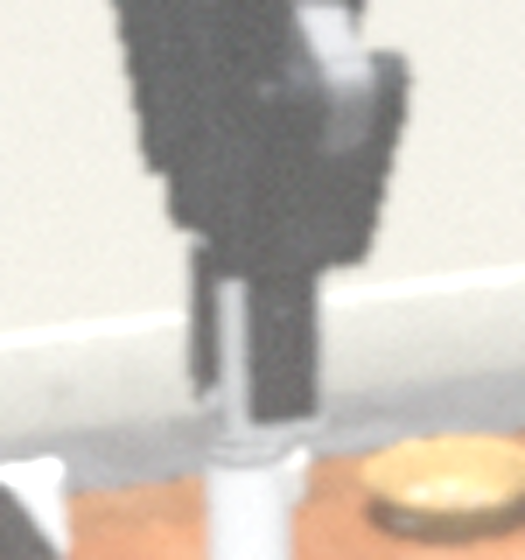

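```bash
python3 - <<'E'
from h import *
import pickle
np.set_printoptions(precision=4,suppress=True)
S,T=pickle.load(open("i.pkl","rb"))
for r in (320,330,340,345,350,353,356): print(r,[px2w(S,c,r) for c in (152,157,162)],S['img'][r,150:168:4].mean(-1))
im=manip.get_image('side')
for r in range(155,196,2): print(r,[ (round(float(im['range_z'][r,c]),3), int(im['img'][r,c].mean())) for c in range(296,318,2)])
E
```

```text
320 [array([ 0.24  , -0.5211,  0.3087]), array([ 0.2439, -0.512 ,  0.3013]), array([ 0.2486, -0.5132,  0.301 ])] [61.6667 63.3333 61.3333 65.3333 83.6667]
330 [array([ 0.2382, -0.522 ,  0.2979]), array([ 0.2427, -0.5215,  0.2964]), array([ 0.2471, -0.519 ,  0.2935])] [ 64.6667  61.      58.      54.3333 107.6667]
340 [array([ 0.235 , -0.5027,  0.2718]), array([ 0.2398, -0.5035,  0.2712]), array([ 0.2445, -0.5025,  0.2693])] [108.6667  59.      62.      60.      98.3333]
345 [array([ 0.2338, -0.4999,  0.2635]), array([ 0.2389, -0.5052,  0.2663]), array([ 0.2433, -0.498 ,  0.2596])] [133.6667  60.      58.6667  60.3333  71.6667]
350 [array([ 0.2327, -0.4984,  0.2562]), array([ 0.2379, -0.5046,  0.2597]), array([ 0.2425, -0.5003,  0.2551])] [142.6667  61.6667  59.3333  58.6667  83.    ]
353 [array([ 0.2321, -0.4987,  0.2525]), array([ 0.2373, -0.5045,  0.2559]), array([ 0.2417, -0.4967,  0.2484])] [142.      70.3333  62.6667 115.     122.3333]
356 [array([ 0.2317, -0.5001,  0.2499]), array([ 0.2363, -0.4984,  0.2473]), array([ 0.1703,  0.7411, -0.7385])] [136.     124.6667 125.6667 119.
[... 2535 characters left out ...]
.872, 165), (0.874, 158), (1.543, 160), (1.572, 125), (1.574, 114)]
189 [(1.562, 121), (1.56, 125), (0.88, 152), (0.874, 171), (0.875, 173), (0.872, 174), (0.875, 172), (0.877, 158), (1.544, 154), (1.559, 118), (1.558, 113)]
191 [(1.553, 118), (1.551, 123), (0.882, 152), (0.88, 170), (0.874, 175), (0.878, 175), (0.876, 173), (0.877, 159), (1.544, 141), (1.552, 114), (1.547, 113)]
193 [(1.534, 113), (1.539, 121), (0.883, 155), (0.876, 171), (0.877, 174), (0.876, 174), (0.877, 171), (0.881, 156), (1.541, 125), (1.538, 123), (1.542, 123)]
195 [(1.525, 122), (1.534, 128), (0.887, 153), (0.879, 171), (0.879, 177), (0.881, 175), (0.879, 173), (0.883, 158), (1.528, 130), (1.526, 123), (1.529, 123)]
```

>>> apply_moves:
  steps: "0.24 -0.99 0 0; 0.24 -0.99 0 0; 0.24 -0.99 0 0; 0.24 -0.99 0 0; 0.24 -0.99 0 0; 0.24 -0.99 0 0; 0.24 -0.99 0 0; 0.24 -0.99 0 0"

```text
t: 7.25
eef_pos: [0.5142, -0.0121, 0.265]
ee_rot: [-3.142, 0.0, 0.057]
contact_force: [0.1, -0.0, -0.0]
finger_gap: 0.0142
finger_force: 58.7
```

>>> apply_moves:
  steps: "0.24 -0.99 0 0; 0.24 -0.99 0 0; 0.24 -0.99 0 0; 0.24 -0.99 0 0; 0.2 -0.9 0 0; 0 0 0 0; 0 0 0 0"

```text
t: 7.95
eef_pos: [0.5381, 0.072, 0.266]
ee_rot: [-3.111, 0.001, 0.115]
contact_force: [-0.6, -0.0, -0.8]
finger_gap: 0.0142
finger_force: 58.7
```

```bash
python3 -c "
from h import *
np.set_printoptions(precision=4,suppress=True)
s=manip.get_state();print(s)"
```

```text
{'t': 7.95, 'joint_positions': array([0.1141, 0.3126, 0.2709, 1.5299, 0.0307, 3.1406]), 'qd': array([-0.0092, -0.0091, -0.0072,  0.0012, -0.002 ,  0.0003]), 'joint_efforts': array([  0.352 , -41.3203,  26.1313,  -0.0325,   0.1389,   0.0001]), 'eef_pos': array([0.5381, 0.072 , 0.266 ]), 'ee_rot': array([-3.1109,  0.0007,  0.1151]), 'contact_force': array([-0.591 , -0.0206, -0.7941]), 'moment': array([-0.0727, -0.0438, -0.0302]), 'finger_force': 58.70740178361302, 'finger_gap': 0.014241765631999687}
```

>>> apply_moves:
  steps: "0 0 0 -1; 0 0 0 -1; 0 0 0 -1; 0 0 0 -1; 0 0 0 -1; 0 0 0 -1; 0 0 0 -1; 0 0 0 -1"

```text
t: 8.75
eef_pos: [0.5379, 0.0714, 0.2664]
ee_rot: [-3.115, -0.016, 0.675]
contact_force: [0.2, -0.5, -0.8]
finger_gap: 0.0141
finger_force: 58.7
```

>>> apply_moves:
  steps: "0 0 0 -1; 0 0 0 -1; 0 0 0 -1; 0 0 0 -1; 0 0 0 -1; 0 0 0 -1; 0 0 0 -1; 0 0 0 -1"

```text
t: 9.55
eef_pos: [0.5378, 0.0714, 0.2664]
ee_rot: [-3.128, -0.028, 1.234]
contact_force: [-0.5, -0.3, -0.6]
finger_gap: 0.014
finger_force: 58.7
```

>>> apply_moves:
  steps: "0 0 0 -1; 0 0 0 -1; 0 0 0 -1; 0 0 0 -1; 0 0 0 -1; 0 0 0 -1; 0 0 0 -1; 0 0 0 -1"

```text
t: 10.35
eef_pos: [0.5378, 0.0714, 0.2664]
ee_rot: [3.138, -0.031, 1.792]
contact_force: [-1.1, -0.8, -0.7]
finger_gap: 0.0139
finger_force: 58.7
```

>>> apply_moves:
  steps: "0 0 0 -1; 0 0 0 -1; 0 0 0 -1; 0 0 0 -1; 0 0 0 -1; 0 0 0 -1; 0 0 0 -1; 0 0 0 -1"

```text
t: 11.15
eef_pos: [0.5378, 0.0714, 0.2664]
ee_rot: [3.123, -0.024, 2.351]
contact_force: [-0.1, 0.0, -0.3]
finger_gap: 0.0139
finger_force: 58.7
```

>>> apply_moves:
  steps: "0 0 0 -1; 0 0 0 -1; 0 0 0 -1; 0 0 0 -1; 0 0 0 -1; 0 0 0 -1; 0 0 0 -1; 0 0 0 0"

```text
t: 11.95
eef_pos: [0.5379, 0.0715, 0.2664]
ee_rot: [3.113, -0.013, 2.837]
contact_force: [0.2, -0.5, 0.1]
finger_gap: 0.0143
finger_force: 58.7
```

>>> apply_moves:
  steps: "0 0 0 -1; 0 0 0 -1; 0 0 0 -1; 0 0 0 -1; 0 0 0 -1; 0 0 0 -0.2; 0 0.8 0 0; 0 0.84 0 0"

```text
t: 12.75
eef_pos: [0.5356, 0.1128, 0.2676]
ee_rot: [3.111, -0.002, -3.086]
contact_force: [0.2, 0.2, -0.1]
finger_gap: 0.0143
finger_force: 58.7
```

>>> apply_moves:
  steps: "0 0 0.9 0; 0 0 0.9 0; 0 0 0.9 0; 0 0 0.9 0; 0 0 0.8 0; 0 0 0 0; 0 0 0 0"

```text
t: 13.45
eef_pos: [0.5351, 0.1164, 0.1578]
ee_rot: [3.111, -0.002, -3.083]
contact_force: [-0.1, -0.0, 0.1]
finger_gap: 0.0139
finger_force: 58.7
```

>>> apply_moves:
  steps: "0.3 0 0 0; 0.3 0 0 0; 0.3 0 0 0; 0.3 0 0 0; 0 0 0 0"

```text
t: 13.95
eef_pos: [0.5047, 0.1149, 0.1585]
ee_rot: [3.11, -0.0, -3.082]
contact_force: [1.1, 0.1, 1.7]
finger_gap: 0.0144
finger_force: 59.0
```

>>> apply_moves:
  steps: "0.3 0 0 0; 0.3 0 0 0; 0.3 0 0 0; 0.3 0 0 0; 0 0 0 0"

```text
t: 14.45
eef_pos: [0.474, 0.113, 0.1577]
ee_rot: [3.111, -0.003, -3.082]
contact_force: [1.3, -0.3, 1.9]
finger_gap: 0.0143
finger_force: 60.0
```

```bash
python3 c.py t.png
```

```text
[0.47465865 0.11310937 0.15789082] [ 1.25901999 -0.94947791  0.23391594]
[264.41882064 181.21047495   1.21590921]
```

View pics/t.png

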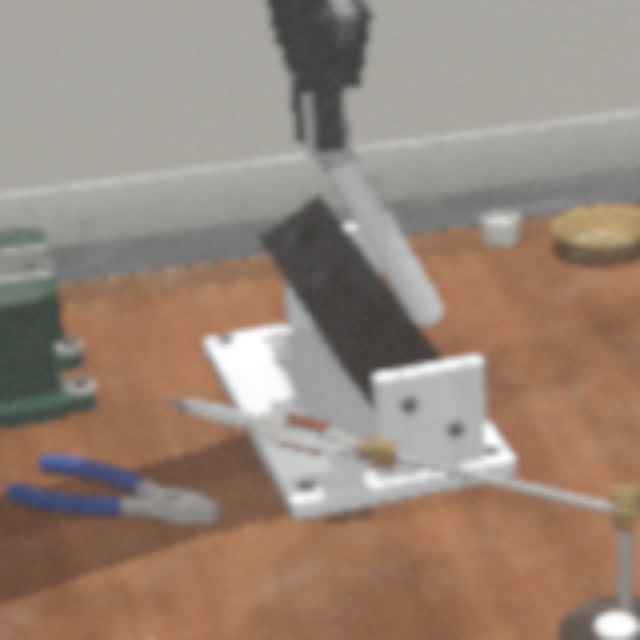

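The tube is tilted in the grip: top at crop (340,160), foot at (430,315). Next I'll measure its axis from depth.

```bash
cat > m.py <<'E'
from h import *
np.set_printoptions(precision=4,suppress=True)
def axis(dx=(0.0,.09),zlo=.0):
    im=manip.get_image('side');s=manip.get_state();t=s['eef_pos']
    v,u=np.mgrid[:480,:640];d=im['range_z'];K=im['mtx']
    P=np.stack([(u-K[0,2])/K[0,0]*d,-(v-K[1,2])/K[1,1]*d,-d],-1)@im['T'][:3,:3].T+im['T'][:3,3]
    g=im['img'].astype(int)
    q=P-t
    m=(d>0)&(g.mean(-1)>115)&(np.ptp(g,axis=-1)<30)&(abs(q[...,1])<.022)&(q[...,2]<.012)&(q[...,2]>-.11)&(q[...,0]>-.02)&(q[...,0]<.085)
    k,l,st,_=cv2.connectedComponentsWithStats(m.astype(np.uint8));i=1+np.argmax(st[1:,4]);w=P[l==i]
    from scipy.optimize import least_squares
    def f(p):
        a=np.array([p[2],p[3],1.]);a/=np.linalg.norm(a);r=w-[p[0],p[1],t[2]-.04]
        return np.linalg.norm(np.cross(r,a),axis=1)-.009
    S=least_squares(f,[t[0]+.03,t[1],-.57,0.],loss='soft_l1',f_scale=.002).x
    a=np.array([S[2],S[3],1.]);a/=np.linalg.norm(a);c=np.array([S[0],S[1],t[2]-.04])
    h=(w-c)@a
    foot=c+a*np.percentile(h,1.0)
    print('tcp',t,'n',len(w),'axis',a,'tilt',np.degrees(np.arccos(a[2])),'foot',foot,'foot-tcp',foot-t,'span',np.ptp(h))
    return a,foot,t
if __name__=='__main__': axis()
E
python3 m.py
```

```text
tcp [0.4751 0.1132 0.1579] n 329 axis [-0.4137 -0.0261  0.9101] tilt 24.486783620920594 foot [0.5285 0.1141 0.0852] foot-tcp [ 0.0534  0.0009 -0.0727] span 0.0966072708572637
```

>>> apply_moves:
  steps: "0.2 0 0 0; 0.2 0 0 0; 0 0 0 0"

```text
t: 14.85
eef_pos: [0.4647, 0.1124, 0.1576]
ee_rot: [3.111, -0.002, -3.082]
contact_force: [2.4, -1.0, 0.4]
finger_gap: 0.0143
finger_force: 60.5
```

```bash
python3 m.py
```

```text
tcp [0.4651 0.1125 0.1578] n 335 axis [-0.4866 -0.0247  0.8733] tilt 29.157787780761822 foot [0.5275 0.1138 0.0882] foot-tcp [ 0.0624  0.0013 -0.0696] span 0.09681307274174672
```

>>> apply_moves:
  steps: "0 0 -0.6 0; 0 0 -0.7 0; 0 0 -0.7 0; 0.6 0 0 0; 0.6 0 0 0; 0.64 0 0 0; 0 0 0.5 0; 0 0 0 0"

```text
t: 15.7
eef_pos: [0.4173, 0.1083, 0.1938]
ee_rot: [3.111, -0.006, -3.082]
contact_force: [0.7, -1.0, -1.2]
finger_gap: 0.0141
finger_force: 59.7
```

```bash
python3 m.py
```

```text
tcp [0.4181 0.1084 0.1945] n 373 axis [-0.3074 -0.0079  0.9516] tilt 17.90577114812657 foot [0.4599 0.1082 0.1147] foot-tcp [ 0.0418 -0.0002 -0.0798] span 0.10051587104992138
```

```bash
python3 c.py v.png
```

```text
[0.41884329 0.10851258 0.19496007] [ 0.82035996  0.81590979 -0.4640716 ]
[236.57854669 168.85601125   1.18035231]
```

View pics/v.png

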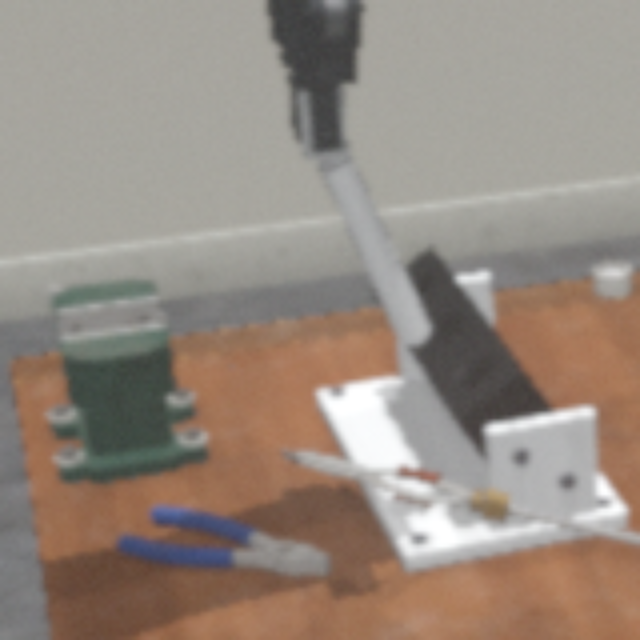

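>>> apply_moves:
  steps: "-0.5 0.1 0.3 0; -0.5 0.1 0.3 0; 0 0 0 0; 0 0 0 0"

```text
t: 16.2
eef_pos: [0.4442, 0.1156, 0.1796]
ee_rot: [3.111, -0.004, -3.082]
contact_force: [0.5, -0.1, -0.7]
finger_gap: 0.0143
finger_force: 59.7
```

```bash
python3 m.py
```

```text
tcp [0.444  0.1156 0.1799] n 357 axis [-0.3161 -0.0212  0.9485] tilt 18.470483914794304 foot [0.4873 0.116  0.1005] foot-tcp [ 0.0433  0.0004 -0.0794] span 0.10112743070371061
```

>>> apply_moves:
  steps: "0.12 -0.13 0 0; -0.13 0 0.22 0; -0.13 0 0.22 0; -0.13 0 0.22 0; 0 0 0 0"

```text
t: 16.75
eef_pos: [0.4507, 0.1131, 0.1627]
ee_rot: [3.111, -0.004, -3.082]
contact_force: [-0.1, 0.3, -0.5]
finger_gap: 0.0139
finger_force: 59.7
```

```bash
python3 m.py
```

```text
tcp [0.4507 0.1131 0.1631] n 348 axis [-0.3064 -0.0195  0.9517] tilt 17.879209352127305 foot [0.4927 0.1132 0.085 ] foot-tcp [ 0.042   0.0001 -0.0781] span 0.10196204489950803
```

>>> apply_moves:
  steps: "-0.13 0 0.22 0; -0.1 0 0.15 0; 0.2 0 0.09 0; 0.2 0 0.09 0; 0.2 0 0.09 0; 0.2 0 0.09 0; 0 0 0 0"

```text
t: 17.5
eef_pos: [0.4363, 0.1129, 0.1457]
ee_rot: [3.111, -0.001, -3.082]
contact_force: [2.9, -0.5, 1.4]
finger_gap: 0.0143
finger_force: 60.5
```

```bash
python3 m.py
```

```text
tcp [0.4368 0.1129 0.1459] n 311 axis [-0.4649 -0.0123  0.8853] tilt 27.71538914494069 foot [0.4921 0.1125 0.0839] foot-tcp [ 0.0553 -0.0005 -0.062 ] span 0.08965308957808507
```

>>> apply_moves:
  steps: "0.1 0 0.04 0; -0.1 0 0.17 0; -0.1 0 0.17 0; -0.1 0 0.17 0; -0.1 0 0.17 0; 0 0 0 0"

```text
t: 18.15
eef_pos: [0.4442, 0.1138, 0.1266]
ee_rot: [3.111, -0.003, -3.082]
contact_force: [3.1, -1.2, -0.2]
finger_gap: 0.014
finger_force: 60.5
```

>>> apply_moves:
  steps: "-0.1 0 0.17 0; -0.1 0 0.17 0; 0 0 0 0"

```text
t: 18.45
eef_pos: [0.4492, 0.1143, 0.1183]
ee_rot: [3.111, -0.002, -3.082]
contact_force: [1.9, -1.5, -0.4]
finger_gap: 0.0144
finger_force: 60.5
```

```bash
python3 m.py
```

```text
tcp [0.4492 0.1143 0.1185] n 194 axis [-0.4773 -0.0123  0.8787] tilt 28.517953014985462 foot [0.4927 0.1136 0.0834] foot-tcp [ 0.0435 -0.0007 -0.0351] span 0.056274122013572646
```

>>> apply_moves:
  steps: "-0.1 0 0.17 0; -0.1 0 0.17 0; 0 0 0 0"

```text
t: 18.8
eef_pos: [0.4542, 0.1148, 0.1099]
ee_rot: [3.111, -0.002, -3.082]
contact_force: [2.7, -2.1, -1.5]
finger_gap: 0.0143
finger_force: 60.4
```

>>> apply_moves:
  steps: "-0.1 0 0.17 0; -0.1 0 0.17 0; 0 0 0 0"

```text
t: 19.1
eef_pos: [0.458, 0.1153, 0.1028]
ee_rot: [3.111, -0.004, -3.082]
contact_force: [-4.3, -4.5, 10.9]
finger_gap: 0.014
finger_force: 63.9
```

```bash
cat > k.py <<'E'
from m import *
im=manip.get_image('side');d=im['range_z'];g=im['img'].astype(int);K=im['mtx']
v,u=np.mgrid[:480,:640]
P=np.stack([(u-K[0,2])/K[0,0]*d,-(v-K[1,2])/K[1,1]*d,-d],-1)@im['T'][:3,:3].T+im['T'][:3,3]
import sys
mo=np.array(eval(sys.argv[1])) if len(sys.argv)>1 else np.array([.4915,.1124,.0878])
n=np.array([-.5,-.029,.866]);q=P-mo;h=q@n;r=np.linalg.norm(q-h[...,None]*n,axis=-1)
m=(d>0)&(r<.016)&(h>.003)&(h<.12)
b=g.mean(-1)
for lo in np.arange(.0,.12,.005):
    s=m&(h>=lo)&(h<lo+.005);print(round(lo*1000),s.sum(),b[s].mean().round() if s.any() else '',end=' | ')
E
python3 k.py; python3 m.py
```

```text
0 5 174.0 | 5 16 166.0 | 10 16 163.0 | 15 15 165.0 | 20 22 161.0 | 25 13 160.0 | 30 23 158.0 | 35 18 163.0 | 40 16 157.0 | 45 15 139.0 | 50 10 133.0 | 55 14 120.0 | 60 9 101.0 | 65 12 104.0 | 70 16 105.0 | 75 14 111.0 | 80 13 109.0 | 85 14 99.0 | 90 4 101.0 | 95 3 66.0 | 100 5 69.0 | 105 2 66.0 | 110 0  | 115 0  | tcp [0.458  0.1153 0.1028] n 131 axis [-0.4539 -0.0241  0.8907] tilt 27.03653402473562 foot [0.4919 0.1142 0.0836] foot-tcp [ 0.0339 -0.0012 -0.0191] span 0.03963992938379719
```

>>> apply_moves:
  steps: "0 0 0 0; 0 0 0 0; 0 0 0 0; 0 0 0 0"
  gripper: 0.2

```text
t: 19.6
eef_pos: [0.4585, 0.116, 0.1015]
ee_rot: [3.11, -0.003, -3.081]
contact_force: [-0.9, -0.9, 0.1]
finger_gap: 0.0341
finger_force: 0.0
```

>>> apply_moves:
  steps: "0 0 -0.3 0; 0 0 -0.5 0; 0 0 -0.8 0; 0 0 -0.8 0; 0 0 -0.8 0; 0 0 -0.8 0; 0 0 0 0"

```text
t: 20.3
eef_pos: [0.4614, 0.113, 0.2053]
ee_rot: [3.109, 0.004, -3.082]
contact_force: [0.8, 0.3, -0.1]
finger_gap: 0.0341
finger_force: 0.0
```

```bash
python3 k.py; python3 - <<'E'
from h import *
a=manip.get_image('side');b=manip.get_image('top')
A=cv2.resize(a['img'][150:310,220:390,::-1],(400,376));B=cv2.resize(b['img'][180:330,100:260,::-1],(400,376))
cv2.imwrite('pics/f.png',np.hstack([A,B]))
E
```

```text
0 4 182.0 | 5 19 171.0 | 10 17 170.0 | 15 17 163.0 | 20 16 159.0 | 25 22 160.0 | 30 15 159.0 | 35 20 161.0 | 40 16 154.0 | 45 19 142.0 | 50 19 121.0 | 55 23 143.0 | 60 20 166.0 | 65 0  | 70 0  | 75 0  | 80 0  | 85 0  | 90 0  | 95 0  | 100 0  | 105 0  | 110 0  | 115 0  |
```

View pics/f.png

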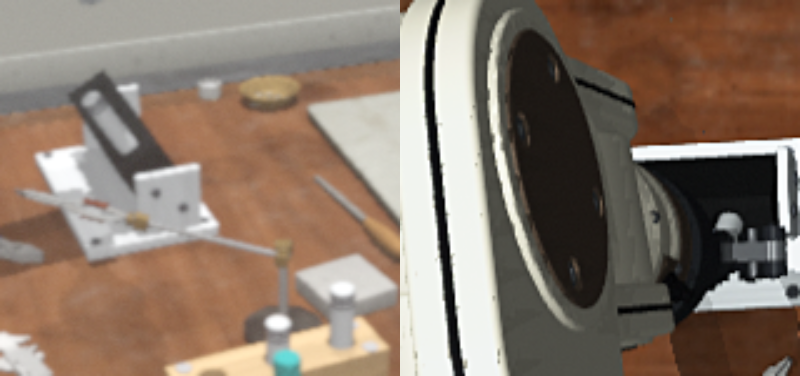

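```bash
cat >> k.py <<'E'
print()
w=P[m&(b>100)];c=w.mean(0);print('h99',np.percentile(h[m&(b>100)],[95,99,100]),np.linalg.svd(w-c)[2][0],manip.get_state()['t'])
E
python3 k.py | tail -1; python3 -c "
from h import *
print(manip.close_job())"
```

```text
h99 [0.0609 0.0618 0.0623] [ 0.5091 -0.0298 -0.8602] 20.5
the job is handed in; nothing more can be done
None
```

The tall tube is in the holder's right place (as seen from the robot) and released, and the job is handed in. It stands about 61 mm out of the mouth, against 60 mm expected fully home and 85 mm on a stopper. The two shorter tubes were left standing in the block. The hand-in gave no verdict.

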